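# Nest the moulded tubs in colour order and set the reject aside

### The job

Tidy up the freshly moulded tubs: stand the black start-up tub on the red reject seat, and on the green seat nest the good ones inside one another, blue at the bottom, then white, then yellow, each fully seated. Close the top (yellow) tub with the grey lid. Keep the tubs and lid upright throughout, and leave the can, the steel block and the screwdriver where they are.

Things in the scene. Friction and masses are not known exactly. Their poses are not given: they have to be found in the camera images.
- tub_blue: open tapered blue plastic tub (four alike), upright, 60 g, 90 mm tall: foot 32 mm wide, 47 mm at 54 mm height, where a shoulder steps out to an upright collar 58 mm wide, from 54 mm up to the rim at 90 mm (grip it from outside). Mouth 53 mm inside. Nested, its shoulder rests on the lower rim, foot 36 mm above the lower foot, 2-3 mm play all round. Origin: centre of the foot's underside; z up its axis
- tub_white: open tapered white plastic tub (four alike), upright, 60 g, 90 mm tall: foot 32 mm wide, 47 mm at 54 mm height, where a shoulder steps out to an upright collar 58 mm wide, from 54 mm up to the rim at 90 mm (grip it from outside). Mouth 53 mm inside. Nested, its shoulder rests on the lower rim, foot 36 mm above the lower foot, 2-3 mm play all round. Origin: centre of the foot's underside; z up its axis
- tub_yellow: open tapered yellow plastic tub (four alike), upright, 60 g, 90 mm tall: foot 32 mm wide, 47 mm at 54 mm height, where a shoulder steps out to an upright collar 58 mm wide, from 54 mm up to the rim at 90 mm (grip it from outside). Mouth 53 mm inside. Nested, its shoulder rests on the lower rim, foot 36 mm above the lower foot, 2-3 mm play all round. Origin: centre of the foot's underside; z up its axis
- tub_black: open tapered black plastic tub (four alike), upright, 60 g, 90 mm tall: foot 32 mm wide, 47 mm at 54 mm height, where a shoulder steps out to an upright collar 58 mm wide, from 54 mm up to the rim at 90 mm (grip it from outside). Mouth 53 mm inside. Nested, its shoulder rests on the lower rim, foot 36 mm above the lower foot, 2-3 mm play all round. Origin: centre of the foot's underside; z up its axis
- lid: grey lid standing on its plug, 50 g: plug 44 mm wide, 8 mm deep; on it a disc 62 mm wide (8 to 13 mm height); upright orange knob 20 mm wide from 13 to 45 mm height, to grip. On a tub the plug goes into the mouth and the disc lies on the rim, the lid's origin 82 mm above the tub's. Origin: centre of the plug's underside; z up its axis
- seat_green: round green plastic seat fixed to the bench, 90 mm across and 15 mm high, with a round recess 54 mm across whose grey floor is 8 mm above the bench; a tub stands in the recess. Origin: centre of the underside, at bench height; z up
- seat_red: round red plastic seat fixed to the bench, 90 mm across and 15 mm high, with a round recess 54 mm across whose grey floor is 8 mm above the bench; a tub stands in the recess. Origin: centre of the underside, at bench height; z up
- spray_can: bystander: upright orange can with a pale metal top, 52 mm across, 150 mm tall, beyond the work; leave alone. Origin: centre of its underside
- mould_block: bystander: dark steel mould insert, 70 x 100 x 45 mm, 2.2 kg, beyond the work; leave alone. Origin: centre of its underside
- screwdriver: bystander: screwdriver with red handle, lying on the bench beyond the work; leave alone. Origin: on its axis line, at bench height; its own x runs from handle to tip

How it is judged:
At the end, for the whole second after the job is handed in: Black tub in red seat, blue in green (centres within 13 mm, foot height within 4 mm); white in blue, yellow in white (within 8 mm, foot 32-40 mm above the one below); lid on yellow (within 8 mm, underside 78-86 mm above its foot); all upright within 0.12 rad, released, at rest (horizontal distance between tub_black and seat_red below 0.013 m and z of tub_black in the frame of seat_red between 0.004 and 0.012 m and horizontal distance between tub_blue and seat_green below 0.013 m and z of tub_blue in the frame of seat_green between 0.004 and 0.012 m and horizontal distance between tub_white and tub_blue below 0.008 m and z of tub_white in the frame of tub_blue between 0.032 and 0.04 m and horizontal distance between tub_yellow and tub_white below 0.008 m and z of tub_yellow in the frame of tub_white between 0.032 and 0.04 m and horizontal distance between lid and tub_yellow below 0.008 m and z of lid in the frame of tub_yellow between 0.078 and 0.086 m and angle between each of tub_blue, tub_white, tub_yellow, tub_black, lid's own z axis and vertical below 0.12 rad and linear speed of each of tub_blue, tub_white, tub_yellow, tub_black, lid below 0.02 m/s); the robot touches nothing.
It fails at once if a tub or the lid is tipped over (angle between any of tub_blue, tub_white, tub_yellow, tub_black, lid's own z axis and vertical above 0.8 rad).
It fails at once if the spray can is moved by more than 30 mm (distance of spray_can from where it was at the start of the episode above 0.03 m).
It fails at once if the mould block is moved by more than 30 mm (distance of mould_block from where it was at the start of the episode above 0.03 m).
It fails at once if the screwdriver is moved by more than 30 mm (distance of screwdriver from where it was at the start of the episode above 0.03 m).
It also fails if it takes over 118 s, if anything falls off the work surface, if the arm or the gripper's body presses on something with over 40 N, if the wrist force passes 120 N, or if a joint passes its speed limit or range.

### The arm

A 6-joint arm with a two-finger parallel gripper is mounted at the origin on the work surface. World frame = base frame: x ahead of the robot, y to its left, z up, the work surface at z = 0. Lengths are in m, angles in rad, forces in N, time in s.
With the tool pointing down it reaches from about 0.35 to 0.775 m from the base axis. Payload 7.3 kg.
Tool frame: the origin (TCP) lies on the centre line of the jaws, within the pads' length; the fingertips stand robot.nose_length ahead of it and the grasp point (between the pads) is the TCP (robot.nose_length is the distance from the TCP to the fingertips, in m); z points along the fingers, y is the direction in which the jaws open and shut (so a half turn about z gives the same grasp; the last joint's range is limited). The gripper opens to 92 mm and grips with 3 to 60 N. Pads are 19 mm wide; open, the fingers measure 130 mm over their backs; the gripper's body (75 mm by 190 mm) begins 47 mm behind the grasp point.
Start: joints at [-1.414, 0.342, 1.524, -0, 1.275, -0.146], TCP at [0.157, -0.501, 0.246] pointing down, gripper open.
Joint ranges: [-2.53, 2.53], [-0.77, 2.02], [0.04, 2.7], [-1, 4.14], [0.28, 2.66], [-3.11, 3.11]. Speed limits (rad/s): [2.57, 2.57, 3.14, 3.14, 3.14, 3.14].

### API

Orientations are given as [roll, pitch, yaw] about the fixed x, y, z axes, in that order (R = Rz(yaw) Ry(pitch) Rx(roll)).
In Python, from cell import robot, read_camera gives the robot as it stands.
- The arm moves only by the shell command python3 -m crank 'ROWS' [FORCE]. ROWS is JSON, a list of rows, each a list of 7 numbers: the shift along the tool's x, y, z in cm, then the turn, a rotation vector about the tool's x, y, z in degrees, then the opening, from 0 (shut) to 1 (fully open). In form: [[tx, ty, tz, wx, wy, wz, jaw], ...]. A call has 1 to 5 rows; each row is the pose to reach, as a shift and turn from the pose commanded when the call began, along the tool's axes at that moment; what a row does not reach only later rows make up. A row lasts 1/8 s, in which the tool goes at most 62.5 mm and 10.7 degrees, less where a joint would pass 70% of its speed; a pose out of reach is approached as far as the arm can. A call with a gripper value outside its range is refused whole. The fingers move at their own pace and stop on an object; FORCE is the grip in N (left out, the last holds). Time passes only in rows, so rows that repeat a pose let the fingers close. It gives the time, the measured TCP pose, the force and the opening at its end, in the units of the state.
- robot.observe(): the state, without advancing time (a new reading comes with each control period).
- read_camera(name): name is "scene" or "top" or "wrist"; returns a dict with "frame" (480x640x3 uint8, red, green, blue), "intrinsics" (3x3 intrinsics, pixels), "distortion" ([k1, k2, p1, p2, k3] as OpenCV has them; the pictures are not rectified), "R" (3x3) and "t" (3): a world point X has camera coordinates R X + t. Camera axes: x right, y down, z forward; pixel columns grow to the right and rows downward; lengths in m; the calibration is good to about 2 mm. A picture is of the moment at which its call begins. There is no depth.
- robot.hand_in(): hands the job in, once; it reports no verdict.
The state is a dict: "time": time; "qpos": joint angles; "qvel": joint speeds; "joint_efforts": joint torques, N m; "tool_pos": TCP position; "tool_rot": TCP orientation; "contact_force": force on the tool from outside, world axes, zero at the start; "torque": the same for the moment, N m; "opening": finger opening in m.
Only numpy, scipy, OpenCV 4.12 (cv2) and the standard library are available. Lean on these libraries where they do the work, as an engineer would, in place of code of your own. Each camera call takes 0.05 s, during which the arm holds its last target.

## Working session

There is one attempt and no reset: what is moved stays moved. The work goes in short steps, Python scripts to look and compute and a shell command to move; the robot and the scene stay as the last step left them, time stands still between calls to the robot, and variables do not carry over. Pictures are saved under pics/ and viewed, and the job is handed in when it is done.

```bash
ls; mkdir -p pics; python3 - <<'E'
from cell import robot, read_camera
import cv2
print(robot.observe(), robot.nose_length)
for n in ("scene","top","wrist"):
    d=read_camera(n); cv2.imwrite(f"pics/a_{n}.png",d["frame"][:,:,::-1]); print(n,d["intrinsics"],d["distortion"],d["R"],d["t"])
E
```

```text
pics
{'time': 0.0, 'qpos': array([-1.41401156e+00,  3.42696739e-01,  1.52501488e+00, -1.03718956e-05,
        1.27539977e+00, -1.45973635e-01]), 'qvel': array([ 7.14814424e-05,  2.12143163e-03, -7.06045215e-04,  6.83145670e-04,
       -4.73413719e-04, -1.25504393e-03]), 'joint_efforts': array([-1.48099913e-03, -4.31247139e+01, -2.44220710e+01,  7.14990450e-02,
        5.59742725e-02, -1.25500501e-04]), 'tool_pos': array([ 0.15650279, -0.50073366,  0.24505917]), 'tool_rot': array([-3.14008862e+00, -2.11097226e-04,  3.02761265e-01]), 'contact_force': array([-0.76050042, -0.29294997, -0.66133357]), 'torque': array([-0.01256135,  0.01606241, -0.02251169]), 'opening': 0.09164775126638637} 0.019
scene [[437.87737641   0.         320.78407648]
 [  0.         437.87737641 238.64792729]
 [  0.           0.           1.        ]] [-0.09600923  0.          0.          0.          0.        ] [[-0.83813396  0.54542166  0.00683148]
 [ 0.39302206  0.61253567 -0.6858088 ]
 [-0.3782395  -0.57211473 -0.72774969]] [ 0.51426976 -0.21659913  1.06189526]
top [[459.94615181   0.         319.03435056]
 [  0.         459.94615181 239.04107147]
 [  0.           0.           1.        ]] [-0.0256385  0.         0.         0.         0.       ] [[ 0.02185636 -0.9993948  -0.02706147]
 [-0.99788222 -0.02014858 -0.06184754]
 [ 0.06126486  0.02835592 -0.99771868]] [-0.01144435  0.59848664  0.94234129]
wrist [[363.32858084   0.         324.37807284]
 [  0.         363.32858084 239.26194581]
 [  0.           0.           1.        ]] [-0.02940531  0.          0.          0.          0.        ] [[ 2.97803453e-01 -9.54626933e-01 -7.22534773e-04]
 [-9.13096461e-01 -2.85068346e-01  2.91531974e-01]
 [-2.78510246e-01 -8.61594845e-02 -9.56560811e-01]] [-0.524749   -0.03599314  0.39092337]
```

View pics/a_top.png

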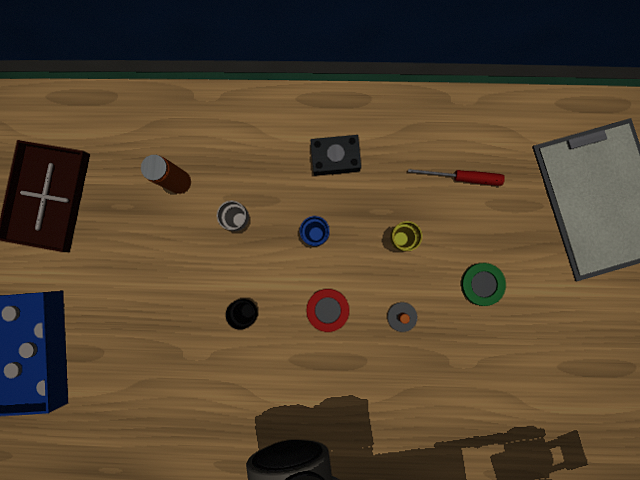

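View pics/a_scene.png

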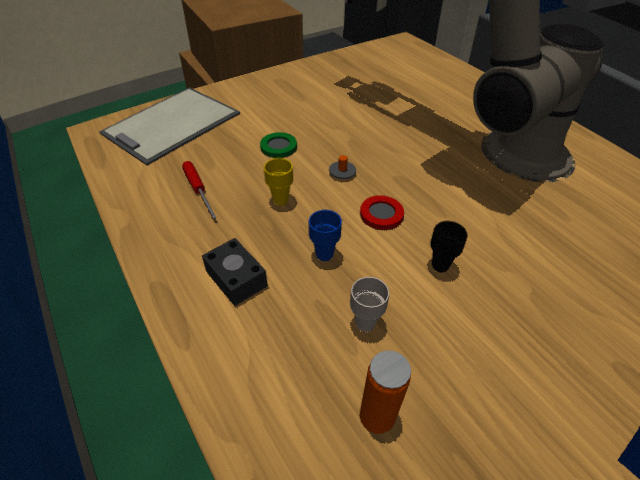

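View pics/a_wrist.png

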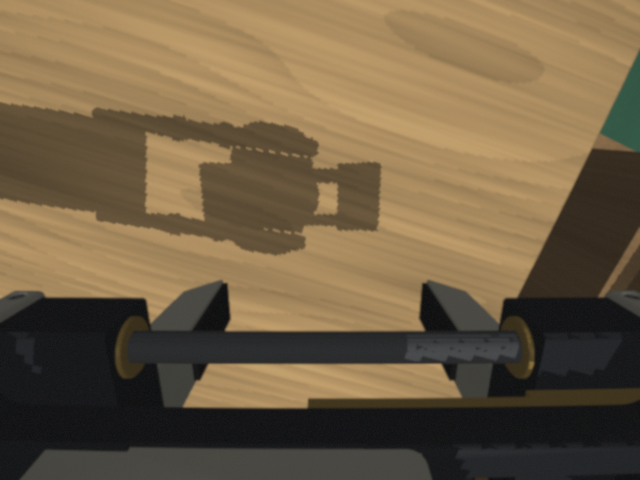

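```bash
cat > h.py <<'E'
import numpy as np, cv2
from scipy.optimize import least_squares
from cell import robot, read_camera
def ray(d,px,z):
    u=cv2.undistortPoints(np.array(px,float).reshape(-1,1,2),d["intrinsics"],np.array(d["distortion"])).reshape(-1,2)
    R,t=np.array(d["R"]),np.array(d["t"]); c=-R.T@t
    v=np.c_[u,np.ones(len(u))]@R
    return (c+v*((z-c[2])/v[:,2])[:,None])[:,:2], c
def proj(d,X):
    p,_=cv2.projectPoints(np.array(X,float).reshape(-1,3),cv2.Rodrigues(np.array(d["R"]))[0],np.array(d["t"]),d["intrinsics"],np.array(d["distortion"])); return p.reshape(-1,2)
def mask(f,col):
    hsv=cv2.cvtColor(f,cv2.COLOR_RGB2HSV); h,s,v=[hsv[...,i].astype(int) for i in range(3)]
    return {"blue":(h>105)&(h<130)&(s>120)&(v>50),"yellow":(h>22)&(h<35)&(s>190)&(v>60),
     "green":(h>50)&(h<85)&(s>120)&(v>40),"red":((h<6)|(h>172))&(s>180)&(v>70),
     "black":(v<45),"white":(s<45)&(v>60),"orange":(h<14)&(s>150)&(v>80)}[col].astype(np.uint8)*255
def blob(f,col,at,r=35):
    m=mask(f,col); k=np.zeros_like(m); cv2.circle(k,tuple(int(a) for a in at),r,255,-1); m&=k
    m=cv2.morphologyEx(m,cv2.MORPH_CLOSE,np.ones((3,3),np.uint8))
    cs,_=cv2.findContours(m,cv2.RETR_EXTERNAL,cv2.CHAIN_APPROX_NONE)
    c=max(cs,key=cv2.contourArea); return c.reshape(-1,2).astype(float),cv2.contourArea(c)
def circ(d,col,at,z,r,half=True,rr=35):
    """far-from-nadir half of outline on plane z, circle of known radius"""
    px,a=blob(d["frame"],col,at,rr); P,c=ray(d,px,z); m0=P.mean(0)
    out=m0-c[:2]; out/=np.linalg.norm(out)
    Q=P[(P-m0)@out>0.0] if half else P
    s=least_squares(lambda p:np.hypot(*(Q-p).T)-r,m0,loss='soft_l1',f_scale=.001)
    free=least_squares(lambda p:np.hypot(*(Q-p[:2]).T)-p[2],[*m0,r],loss='soft_l1',f_scale=.001)
    print(col,"known r",s.x.round(4),"rms",np.sqrt(np.mean(s.fun**2)).round(5),"free",free.x.round(4),a)
    return s.x
E
python3 - <<'E'
from h import *
d=read_camera("top"); print(-d["R"].T@d["t"])
f=d["frame"].copy()
for col,at,z,r,h in [("blue",(314,232),.09,.029,1),("white",(232,216),.09,.029,1),("yellow",(405,236),.09,.029,1),("black",(242,313),.09,.029,1),("green",(483,284),.015,.045,0),("red",(328,310),.015,.045,0),("white",(402,317),.013,.031,0),("orange",(403,318),.045,.010,1)]:
    try:
        x=circ(d,col,at,z,r,h)
        th=np.linspace(0,6.28,40); X=np.c_[x[0]+r*np.cos(th),x[1]+r*np.sin(th),th*0+z]
        for p in proj(d,X): cv2.circle(f,tuple(int(round(a)) for a in p),0,(255,0,255),-1)
    except Exception as e: print(col,e)
c=f[190:345,200:510]; cv2.imwrite("pics/b.png",cv2.resize(c,None,fx=2.5,fy=2.5,interpolation=0)[:,:,::-1])
E
```

```text
[ 0.5397369  -0.02609972  0.97689673]
blue known r [0.6091 0.008 ] rms 0.00076 free [0.6106 0.0088 0.0278] 643.0
white known r [0.6365 0.169 ] rms 0.00369 free [0.6373 0.1706 0.0276] 549.0
yellow known r [ 0.5577 -0.1961] rms 0.00272 free [-25.8892 -12.5319  29.2109] 32.5
black known r [0.4469 0.1468] rms 0.00098 free [0.4459 0.1486 0.0274] 745.5
green known r [ 0.5126 -0.3422] rms 0.00191 free [ 0.5125 -0.3422  0.0432] 1374.5
red known r [ 0.4518 -0.0192] rms 0.00182 free [ 0.4518 -0.0193  0.0433] 1372.0
white known r [ 0.4416 -0.1746] rms 0.00273 free [ 0.4412 -0.1748  0.0284] 595.0
orange known r [ 0.4422 -0.1729] rms 0.00079 free [ 0.4413 -0.1746  0.0085] 59.0
```

View pics/b.png

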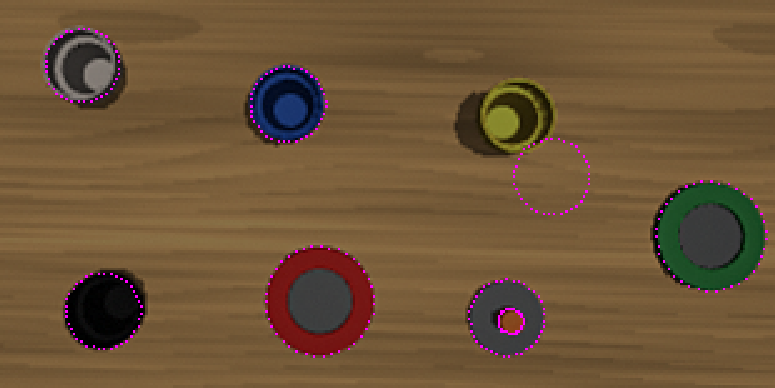

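```bash
python3 - <<'E'
from h import *
d=read_camera("top"); f=d["frame"]; hsv=cv2.cvtColor(f,cv2.COLOR_RGB2HSV)
for r in (226,232,237,243,249): print([tuple(int(v) for v in hsv[r,c]) for c in range(386,426,3)])
print([tuple(int(v) for v in hsv[313,c]) for c in range(220,266,2)])
print([tuple(int(v) for v in hsv[216,c]) for c in range(214,252,2)])
E
```

```text
[(17, 132, 122), (16, 132, 93), (16, 137, 95), (21, 167, 87), (29, 177, 141), (28, 177, 127), (29, 175, 111), (29, 174, 132), (29, 177, 108), (22, 239, 32), (28, 197, 62), (17, 138, 111), (16, 135, 117), (16, 133, 117)]
[(17, 137, 52), (17, 134, 55), (24, 210, 57), (24, 197, 75), (28, 183, 85), (29, 177, 101), (21, 218, 41), (25, 206, 42), (23, 196, 43), (25, 203, 69), (23, 208, 60), (23, 224, 25), (18, 144, 106), (17, 131, 109)]
[(17, 141, 56), (18, 135, 51), (26, 189, 100), (31, 168, 141), (30, 171, 136), (30, 171, 136), (30, 173, 137), (28, 179, 91), (25, 205, 41), (24, 205, 36), (27, 182, 109), (24, 219, 28), (21, 147, 137), (17, 133, 127)]
[(16, 139, 55), (17, 140, 53), (23, 197, 35), (28, 185, 121), (31, 169, 140), (30, 172, 139), (30, 172, 135), (23, 219, 35), (24, 209, 39), (26, 186, 111), (23, 191, 52), (28, 184, 118), (16, 130, 108), (17, 130, 110)]
[(17, 136, 103), (16, 144, 46), (17, 134, 57), (17, 136, 58), (22, 195, 34), (27, 186, 100), (29, 180, 133), (28, 179, 134), (28, 187, 94), (24, 170, 138), (16, 126, 127), (17, 131, 127), (17, 133, 127), (17, 133, 127)]
[(17, 134, 112), (17, 134, 112), (17, 131, 109), (110, 255, 6), (0, 255, 1), (120, 32, 8), (30, 34, 15), (0, 85, 3), (120, 191, 4), (165, 170, 3), (120, 128, 2), (165, 73, 7), (60, 20, 13), (0, 20, 13), (30, 18, 14), (120, 21, 12), (30, 39, 13), (135, 73, 7), (0, 0, 0), (17, 137, 84), (17, 134, 122), (17, 133, 123), (17, 133, 123)]
[(16, 136, 116), (16, 94, 122), (15, 18, 29), (15, 34, 30), (14, 26, 127), (14, 28, 101), (15, 23, 44), (15, 32, 48), (12, 27, 48), (12, 28, 45), (15, 26, 98), (15, 26, 135), (14, 25, 130), (14, 26, 129), (15, 24, 129), (15, 23, 135), (18, 32, 40), (13, 53, 34), (16, 137, 106)]
```

```bash
python3 - <<'E'
s=open('h.py').read()
s=s.replace('(h>105)&(h<130)&(s>120)&(v>50)','(h>100)&(h<130)&(s>150)').replace('(h>22)&(h<35)&(s>190)&(v>60)','((h>19)&(h<40)&(s>155))').replace('"black":(v<45)','"black":(v<30)').replace('(s<45)&(v>60)','(s<75)')
s=s.replace('    m0=P.mean','    m0=P.mean')
open('h.py','w').write(s)
E
python3 - <<'E'
from h import *
for cam in ("top","scene"):
  d=read_camera(cam)
  f=d["frame"].copy()
  T={"blue":(.6091,.008),"white":(.6365,.169),"yellow":(.585,-.175),"black":(.4469,.1468),"green":(.5126,-.3422),"red":(.4518,-.0192),"lid":(.4416,-.1746)}
  for n,xy in T.items():
    z,r=(.09,.029) if n in("blue","white","yellow","black") else (.015,.045) if n!="lid" else (.013,.031)
    col=n if n!="lid" else "white"
    at=proj(d,[[*xy,z]])[0]
    hp=.5*np.linalg.norm(-d["R"].T@d["t"]-[*xy,z])/d["intrinsics"][0,0]
    x=circ(d,col,at,z,r-hp,r<.03,28 if r<.04 else 35)
    th=np.linspace(0,6.28,60); X=np.c_[x[0]+r*np.cos(th),x[1]+r*np.sin(th),th*0+z]
    for p in proj(d,X): cv2.circle(f,tuple(int(round(a)) for a in p),0,(255,0,255),-1)
  c=f[190:345,200:510] if cam=="top" else f[120:350,240:480]; cv2.imwrite(f"pics/c_{cam}.png",cv2.resize(c,None,fx=2.5,fy=2.5,interpolation=0)[:,:,::-1])
E
```

```text
blue known r [0.6098 0.0087] rms 0.00063 free [0.6106 0.0092 0.0273] 633.0
white known r [0.6381 0.1719] rms 0.00052 free [0.638  0.1718 0.0281] 712.5
yellow known r [ 0.6045 -0.17  ] rms 0.0006 free [ 0.6044 -0.1696  0.0283] 726.5
black known r [0.4466 0.1477] rms 0.00081 free [0.4459 0.149  0.0268] 720.0
green known r [ 0.5126 -0.3422] rms 0.00094 free [ 0.5125 -0.3422  0.0432] 1373.5
red known r [ 0.4518 -0.0193] rms 0.00087 free [ 0.4518 -0.0193  0.0433] 1372.0
white known r [ 0.4414 -0.1738] rms 0.00068 free [ 0.4414 -0.1738  0.0296] 648.5
blue known r [0.6135 0.0118] rms 0.00094 free [0.6133 0.0113 0.0277] 945.5
white known r [0.6398 0.1736] rms 0.0005 free [0.6395 0.1733 0.0279] 1206.5
yellow known r [ 0.6049 -0.1712] rms 0.00186 free [ 0.6055 -0.1702  0.0291] 752.5
black known r [0.4498 0.1509] rms 0.00097 free [0.4495 0.1507 0.0278] 1005.0
green known r [ 0.5176 -0.3369] rms 0.00271 free [ 0.5178 -0.3367  0.0446] 609.5
red known r [ 0.4547 -0.0167] rms 0.00085 free [ 0.4546 -0.0167  0.0436] 978.5
white known r [ 0.4453 -0.1711] rms 0.00935 free [ 0.4456 -0.1707  0.0289] 244.0
```

View pics/c_top.png

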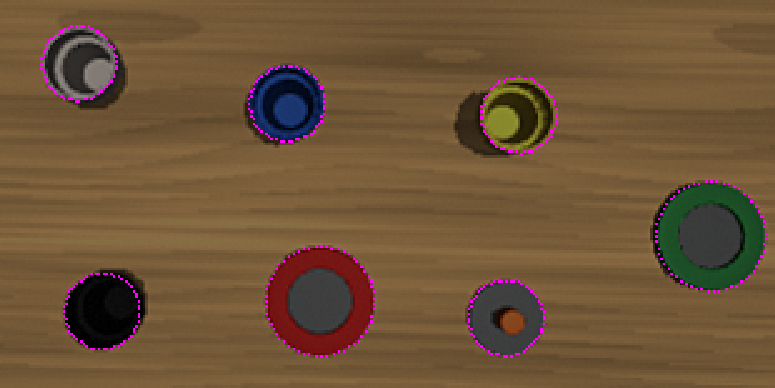

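View pics/c_scene.png

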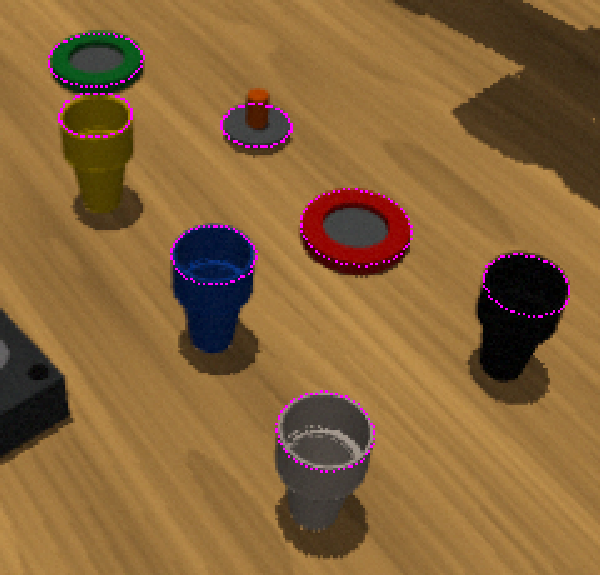

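```bash
python3 -m crank '[[6,-0.5,0,0,0,8,1],[12,-1,0,0,0,17.35,1],[18,-1.6,0,0,0,17.35,1],[24,-2.2,0,0,0,17.35,1],[26.2,-2.4,0,0,0,17.35,1]]' 15; python3 - <<'E'
from h import *
o=robot.observe(); print(o["tool_pos"],o["tool_rot"],o["qpos"])
d=read_camera("wrist"); print(-d["R"].T@d["t"], d["R"])
E
```

```text
time: 0.98
tool_pos: [0.4023, -0.3982, 0.2456]
tool_rot: [-3.141, -0.001, 0.003]
contact_force: [0.3, -1.4, -0.2]
opening: 0.0919
[ 0.40225079 -0.39821811  0.24561565] [-3.14134805e+00 -5.24411099e-04  3.39209689e-03] [-9.16051616e-01  4.17510874e-01  1.40877108e+00  5.84325626e-04
  1.31518734e+00  6.51204847e-01]
[ 0.48150655 -0.39809413  0.38455412] [[ 2.96449369e-03 -9.99995514e-01  4.29390536e-04]
 [-9.56704412e-01 -2.71118282e-03  2.91048652e-01]
 [-2.91046183e-01 -1.27361171e-03 -9.56708157e-01]]
```

```bash
python3 -m crank '[[1,-6,0,0,0,0,1],[2,-12,0,0,0,0,1],[3,-18,0,0,0,0,1],[4,-24,0,0,0,0,1],[4.7,-30,0,0,0,0,1]]'; python3 -m crank '[[0,-6,0,0,0,0,1],[0,-12,0,0,0,0,1],[0,-18,0,0,0,0,1],[0,-24,2,0,0,0,1],[0,-24.6,6,0,0,0,1]]'; python3 -m crank '[[0,0,0,0,0,0,1],[0,0,0,0,0,0,1]]'; python3 - <<'E'
from h import *
o=robot.observe(); print(o["tool_pos"],o["tool_rot"],o["qpos"])
d=read_camera("wrist"); cv2.imwrite("pics/d.png",d["frame"][:,:,::-1])
circ(d,"black",proj(d,[[.448,.149,.09]])[0],.09,.029,False,110)
E
```

```text
time: 1.65
tool_pos: [0.4464, -0.0986, 0.2459]
tool_rot: [3.141, -0.001, -0.001]
contact_force: [1.4, 0.1, -0.0]
opening: 0.0921
time: 2.28
tool_pos: [0.4472, 0.1491, 0.1863]
tool_rot: [-3.14, -0.005, 0.005]
contact_force: [-0.3, -1.0, -0.3]
opening: 0.0919
time: 2.52
tool_pos: [0.4472, 0.1452, 0.1868]
tool_rot: [3.141, -0.001, -0.001]
contact_force: [-0.4, -0.3, 1.2]
opening: 0.0918
[0.44723321 0.14516693 0.18680555] [ 3.14147665e+00 -1.26154910e-03 -1.03225612e-03] [ 1.50850436e-01  3.02736693e-01  1.75970813e+00 -3.46821734e-04
  1.07791838e+00  1.72284301e+00]
black known r [0.4501 0.1473] rms 0.00142 free [0.45   0.1473 0.0285] 5199.5
```

View pics/d.png

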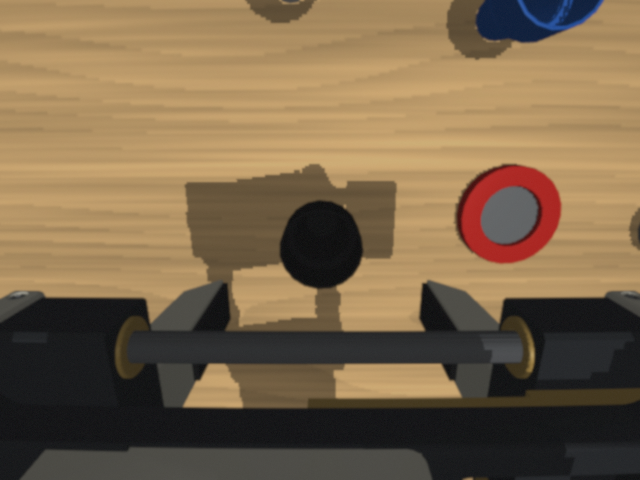

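```bash
python3 -m crank '[[0.2,-0.3,4,0,0,0,1],[0.2,-0.3,8,0,0,0,1],[0.2,-0.3,11,0,0,0,1],[0.2,-0.3,11,0,0,0,1],[0.2,-0.3,11,0,0,0,0.5]]' 15;  python3 -m crank '[[0,0,0,0,0,0,0.5],[0,0,0,0,0,0,0.4],[0,0,0,0,0,0,0.4],[0,0,0,0,0,0,0.4],[0,0,0,0,0,0,0.4]]'; 
```

```text
time: 3.2
tool_pos: [0.4499, 0.1486, 0.0774]
tool_rot: [-3.141, -0.003, -0.001]
contact_force: [0.3, 1.1, 0.7]
opening: 0.0859
time: 3.82
tool_pos: [0.449, 0.149, 0.0762]
tool_rot: [-3.142, -0.001, 0.0]
contact_force: [0.2, -0.5, 5.2]
opening: 0.0587
```

```bash
python3 -m crank '[[0,0,-3,0,0,0,0.4],[0,0,-6,0,0,0,0.4],[0.2,4,-6,0,0,0,0.4],[0.4,8,-6,0,0,0,0.4],[0.4,12,-6,0,0,0,0.4]]';  python3 -m crank '[[0,4.7,0,0,0,0,0.4],[0,4.7,0,0,0,0,0.4],[0,4.7,0,0,0,0,0.4]]'; python3 - <<'E'
from h import *
o=robot.observe(); print(o["tool_pos"],o["tool_rot"],o["contact_force"])
d=read_camera("wrist"); cv2.imwrite("pics/e.png",d["frame"][:,:,::-1])
d=read_camera("scene"); cv2.imwrite("pics/e2.png",d["frame"][100:400,200:600,::-1])
E
```

```text
time: 4.45
tool_pos: [0.4523, 0.0279, 0.1356]
tool_rot: [3.142, 0.0, 0.001]
contact_force: [0.1, -0.7, 0.1]
opening: 0.0587
time: 4.82
tool_pos: [0.4522, -0.0178, 0.1355]
tool_rot: [-3.141, 0.001, -0.001]
contact_force: [-0.1, -0.2, -1.1]
opening: 0.059
[ 0.45219404 -0.0177563   0.13547689] [-3.14117330e+00  8.06496821e-04 -7.28547104e-04] [-0.0951782  -0.19613829 -1.09010126]
```

View pics/e.png

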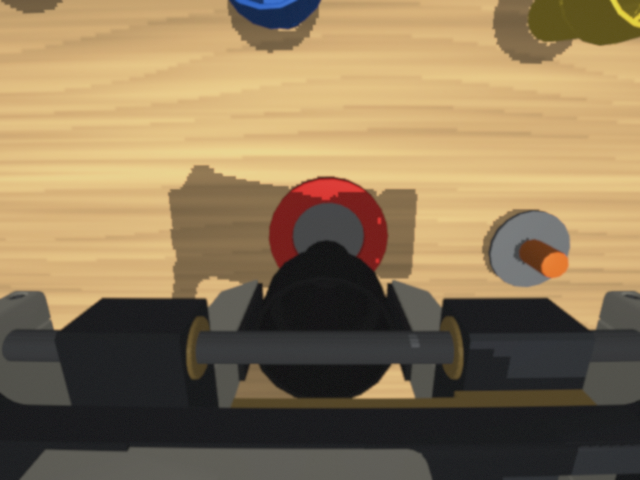

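View pics/e2.png

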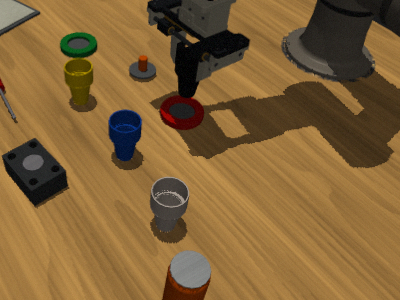

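```bash
python3 -m crank '[[0,0,3,0,0,0,0.4],[0,0,4.5,0,0,0,0.4],[0,0,5,0,0,0,0.4],[0,0,5.1,0,0,0,0.4],[0,0,5.1,0,0,0,0.4]]';  python3 -m crank '[[0,0,0,0,0,0,0.8],[0,0,0,0,0,0,1],[0,0,0,0,0,0,1],[0,0,-4,0,0,0,1],[0,0,-8,0,0,0,1]]'; python3 -m crank '[[4,-0.6,-2,0,0,0,1],[8,-1.2,-2,0,0,0,1],[12,-2,-2,0,0,0,1],[15.5,-2.7,-2,0,0,0,1],[15.5,-2.7,-2,0,0,0,1]]';python3 -m crank '[[0,0,0,0,0,0,1],[0,0,0,0,0,0,1]]'; python3 - <<'E'
from h import *
o=robot.observe(); print(o["tool_pos"],o["tool_rot"],o["contact_force"])
d=read_camera("wrist"); cv2.imwrite("pics/f.png",d["frame"][:,:,::-1])
circ(d,"blue",proj(d,[[.6117,.0103,.09]])[0],.09,.029,False,110)
d=read_camera("scene"); cv2.imwrite("pics/f2.png",d["frame"][100:400,200:600,::-1])
E
```

```text
time: 5.55
tool_pos: [0.4529, -0.0179, 0.0852]
tool_rot: [3.141, -0.001, 0.001]
contact_force: [0.0, -0.4, -0.0]
opening: 0.0585
time: 6.18
tool_pos: [0.4522, -0.0181, 0.1655]
tool_rot: [-3.141, 0.001, -0.0]
contact_force: [0.8, 0.1, 0.1]
opening: 0.0916
time: 6.8
tool_pos: [0.6089, 0.0093, 0.1839]
tool_rot: [-3.142, -0.0, 0.001]
contact_force: [-0.0, 1.0, -0.1]
opening: 0.0917
time: 7.05
tool_pos: [0.6067, 0.0087, 0.1849]
tool_rot: [3.141, 0.0, -0.0]
contact_force: [-0.5, -0.9, -0.3]
opening: 0.0917
[0.60666023 0.00870131 0.18486313] [ 3.14148987e+00  4.98478078e-04 -3.34789889e-04] [-0.47176872 -0.85889187 -0.33489368]
blue known r [0.6153 0.0081] rms 0.00128 free [0.6151 0.0081 0.0285] 5366.5
```

View pics/f.png

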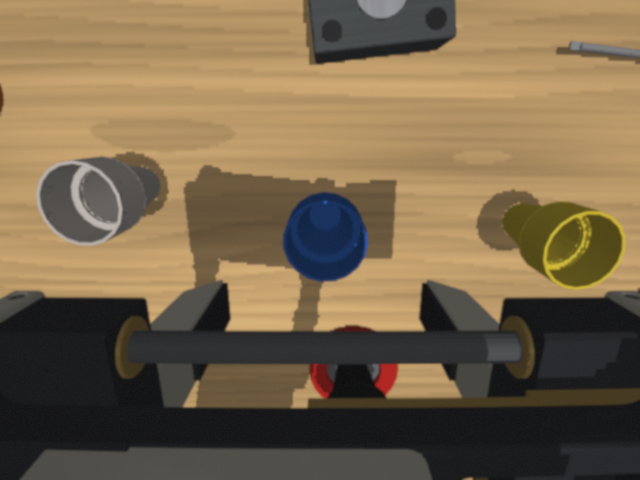

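View pics/f2.png

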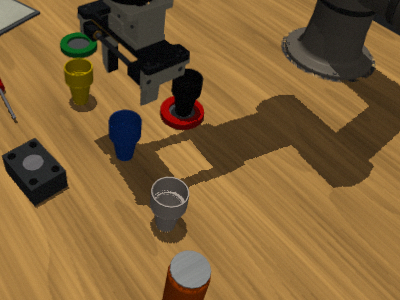

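```bash
python3 -m crank '[[0.6,0,4,0,0,0,1],[0.6,0,8,0,0,0,1],[0.6,0,10.8,0,0,0,1],[0.6,0,10.8,0,0,0,1],[0.6,0,10.8,0,0,0,0.5]]' 15;  python3 -m crank '[[0,0,0,0,0,0,0.5],[0,0,0,0,0,0,0.4],[0,0,0,0,0,0,0.4],[0,0,0,0,0,0,0.4],[0,0,0,0,0,0,0.4]]'; python3 - <<'E'
from h import *
d=read_camera("wrist"); cv2.imwrite("pics/g.png",d["frame"][:,:,::-1])
for i in range(3): o=robot.observe(); print(o["tool_pos"],o["contact_force"]); read_camera("top")
E
```

```text
time: 7.78
tool_pos: [0.6142, 0.0087, 0.0782]
tool_rot: [3.141, -0.002, -0.0]
contact_force: [-0.5, -0.5, 0.1]
opening: 0.0857
time: 8.4
tool_pos: [0.6139, 0.0088, 0.0773]
tool_rot: [3.141, -0.001, -0.0]
contact_force: [0.1, 0.8, 5.6]
opening: 0.0588
[0.61393649 0.00878691 0.07735696] [ 0.11468205 -0.77259974  5.97219643]
[0.61392901 0.0088014  0.0773495 ] [-0.11745144 -1.21065697  5.12915293]
[0.6139286  0.00878809 0.07735058] [-0.46838824 -0.5272507   6.4493872 ]
```

View pics/g.png

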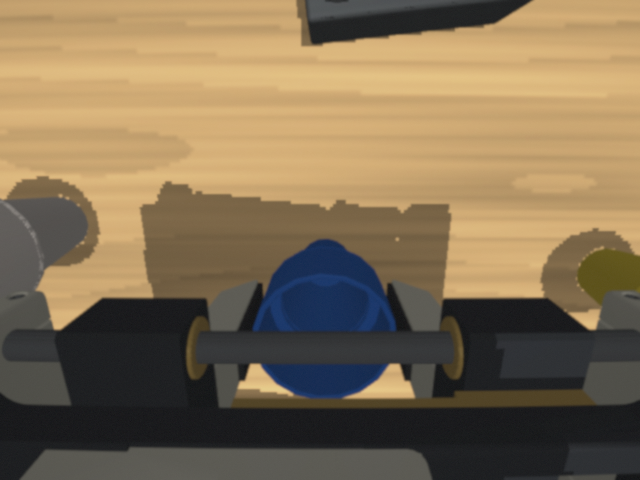

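```bash
python3 -m crank '[[0,0,-4,0,0,0,0.4],[0,0,-8,0,0,0,0.4],[-0.8,3,-10.5,0,0,0,0.4],[-2.2,8,-10.5,0,0,0,0.4],[-3.8,13,-10.5,0,0,0,0.4]]';  python3 -m crank '[[-1.5,5,0,0,0,0,0.4],[-3,10,0,0,0,0,0.4],[-4.5,15,0,0,0,0,0.4],[-5.8,20,0,0,0,0,0.4],[-6.2,22,0,0,0,0,0.4]]'; python3 -m crank '[[0,0,2,0,0,0,0.4],[0,0,4,0,0,0,0.4],[0,0,4,0,0,0,0.4],[0,0,4,0,0,0,0.4]]'; python3 - <<'E'
from h import *
o=robot.observe(); print(o["tool_pos"],o["tool_rot"],o["contact_force"])
d=read_camera("wrist"); cv2.imwrite("pics/i.png",d["frame"][:,:,::-1])
m=mask(d["frame"],"green"); ys,xs=np.where(m>0); print(xs.min(),xs.max(),ys.min(),ys.max())
circ(d,"green",proj(d,[[.514,-.341,.015]])[0],.015,.045,False,110)
E
```

```text
time: 9.22
tool_pos: [0.575, -0.122, 0.1816]
tool_rot: [3.142, 0.0, 0.001]
contact_force: [0.8, 0.2, -0.6]
opening: 0.0585
time: 9.85
tool_pos: [0.5122, -0.3436, 0.181]
tool_rot: [-3.141, 0.001, -0.003]
contact_force: [0.5, -0.3, -0.0]
opening: 0.0584
time: 10.35
tool_pos: [0.514, -0.3408, 0.1423]
tool_rot: [3.141, -0.001, 0.001]
contact_force: [0.3, 0.5, -0.5]
opening: 0.0587
[ 0.51400786 -0.34082583  0.14232774] [ 3.14123919e+00 -5.68502671e-04  5.81355829e-04] [ 0.29819957  0.5289186  -0.50877644]
272 384 178 266
green known r [ 0.5127 -0.3437] rms 0.01045 free [ 0.5176 -0.344   0.041 ] 4076.5
```

View pics/i.png

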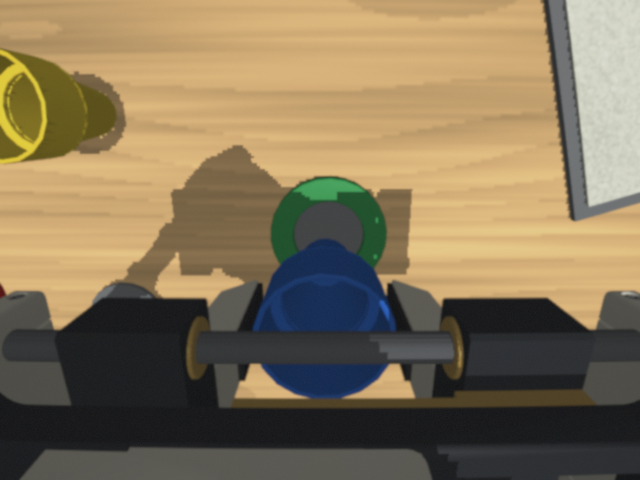

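```bash
python3 -m crank '[[0,0.2,3,0,0,0,0.4],[0,0.2,5,0,0,0,0.4],[0,0.2,5.6,0,0,0,0.4],[0,0.2,5.7,0,0,0,0.4],[0,0.2,5.7,0,0,0,0.4]]'; python3 - <<'E'
from h import *
o=robot.observe(); print(o["tool_pos"],o["tool_rot"],o["contact_force"])
d=read_camera("wrist"); cv2.imwrite("pics/j.png",d["frame"][:,:,::-1])
E
python3 -m crank '[[0,0,0,0,0,0,0.8],[0,0,0,0,0,0,1],[0,0,0,0,0,0,1],[0,0,-4,0,0,0,1],[0,0,-9,0,0,0,1]]'; python3 - <<'E'
from h import *
read_camera("top");o=robot.observe(); print(o["tool_pos"],o["tool_rot"],o["contact_force"])
d=read_camera("wrist"); cv2.imwrite("pics/j2.png",d["frame"][:,:,::-1])
circ(d,"blue",proj(d,[[.514,-.343,.098]])[0],.098,.029,False,110)
circ(d,"blue",proj(d,[[.514,-.343,.098]])[0],.098,.029,True,110)
E
```

```text
time: 11.02
tool_pos: [0.514, -0.3434, 0.0858]
tool_rot: [3.14, -0.001, 0.0]
contact_force: [-0.3, 0.4, -0.4]
opening: 0.0584
[ 0.5139883  -0.34340283  0.08575474] [ 3.14038570e+00 -1.33318895e-03  1.27757848e-04] [-0.31566093  0.36678908 -0.42337768]
time: 11.7
tool_pos: [0.5129, -0.3427, 0.1746]
tool_rot: [-3.14, 0.002, -0.0]
contact_force: [1.1, -0.8, -0.8]
opening: 0.0918
[ 0.51563253 -0.34480768  0.18311408] [ 3.13486218e+00 -7.81868008e-03  1.26954404e-04] [ 2.75932066 -1.13339351  4.94669511]
blue known r [ 0.516  -0.3439] rms 0.00127 free [ 0.516  -0.3439  0.0291] 5844.5
blue known r [ 0.5153 -0.3438] rms 0.0008 free [ 0.5134 -0.3438  0.0275] 5844.5
```

View pics/j2.png

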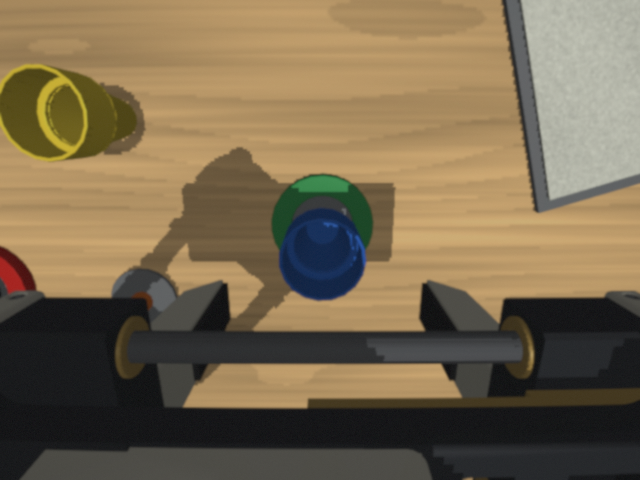

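```bash
python3 -m crank '[[1.2,-5,0,0,0,0,1],[2.6,-11,0,0,0,0,1],[4,-17,0,0,0,0,1],[5.4,-23,0,0,0,0,1],[6.5,-28,0,0,0,0,1]]'; python3 -m crank '[[1.4,-6,0,0,0,0,1],[2.8,-12,0,0,0,0,1],[4.2,-18,0,0,0,0,1],[5.5,-23.6,0,0,0,0,1],[5.5,-23.6,0,0,0,0,1]]'; python3 -m crank '[[0,0,0,0,0,0,1],[0,0,0,0,0,0,1]]';  python3 - <<'E'
from h import *
o=robot.observe(); print(o["tool_pos"],o["tool_rot"],o["contact_force"])
d=read_camera("wrist"); cv2.imwrite("pics/k.png",d["frame"][:,:,::-1])
circ(d,"white",proj(d,[[.639,.173,.09]])[0],.09,.029,False,60)
circ(d,"white",proj(d,[[.639,.173,.09]])[0],.09,.029,True,60)
E
```

```text
time: 12.42
tool_pos: [0.5786, -0.0608, 0.1744]
tool_rot: [-3.141, 0.0, 0.001]
contact_force: [1.0, -0.6, 0.6]
opening: 0.0919
time: 13.05
tool_pos: [0.6332, 0.1772, 0.1737]
tool_rot: [-3.141, 0.001, 0.005]
contact_force: [0.4, -0.2, 0.1]
opening: 0.0921
time: 13.3
tool_pos: [0.6334, 0.1713, 0.1746]
tool_rot: [3.141, 0.0, -0.002]
contact_force: [-0.0, -0.0, -0.9]
opening: 0.0916
[0.63342883 0.17127691 0.17459329] [ 3.14110967e+00  4.24963898e-04 -1.85952558e-03] [-0.01037666 -0.02181502 -0.8777034 ]
white known r [0.6413 0.1714] rms 0.00153 free [0.6417 0.1714 0.0298] 6366.5
white known r [0.6401 0.1714] rms 0.00036 free [0.6397 0.1714 0.0286] 6366.5
```

View pics/k.png

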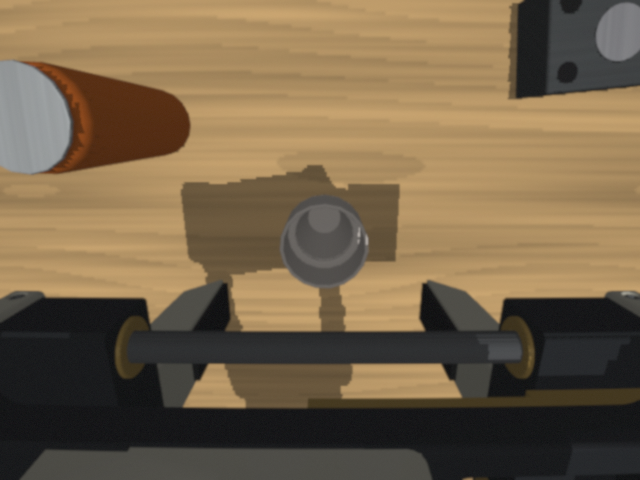

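```bash
python3 -m crank '[[0.65,0,4,0,0,0,1],[0.65,0,7,0,0,0,1],[0.65,0,9.7,0,0,0,1],[0.65,0,9.7,0,0,0,1],[0.65,0,9.7,0,0,0,0.5]]' 15;  python3 -m crank '[[0,0,0,0,0,0,0.5],[0,0,0,0,0,0,0.4],[0,0,0,0,0,0,0.4],[0,0,0,0,0,0,0.4],[0,0,0,0,0,0,0.4]]'; python3 - <<'E'
from h import *
o=robot.observe(); print(o["tool_pos"],o["contact_force"])
d=read_camera("wrist"); cv2.imwrite("pics/l.png",d["frame"][:,:,::-1])
E
```

```text
time: 13.98
tool_pos: [0.6408, 0.1723, 0.0791]
tool_rot: [-3.141, -0.002, -0.001]
contact_force: [1.1, -0.4, 0.8]
opening: 0.0855
time: 14.6
tool_pos: [0.6404, 0.173, 0.0783]
tool_rot: [-3.142, -0.001, 0.0]
contact_force: [-0.5, -0.2, 3.7]
opening: 0.0571
[0.6403529  0.17295251 0.07825018] [-0.45673115 -0.22356731  3.67811909]
```

View pics/l.png

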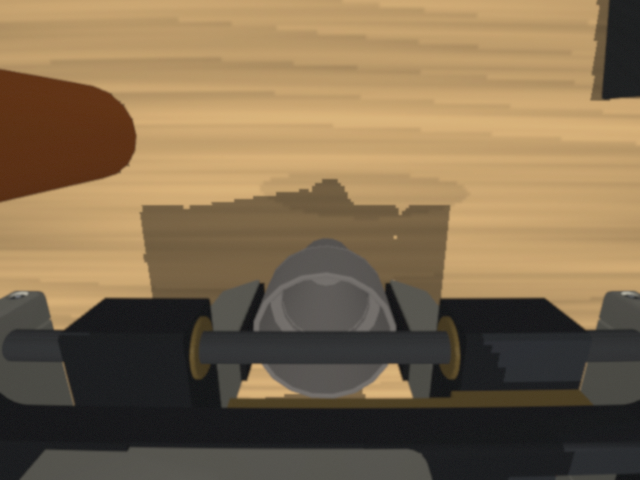

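```bash
python3 - <<'E'
import cv2
for n in ("g","j","l"):
    f=cv2.imread(f"pics/{n}.png")
    print(n,[tuple(int(v) for v in f[r,325]) for r in range(388,404)])
    print([int(f[268:286,c].astype(int).sum(1).argmax()+268) for c in (315,325,335)])
E
```

```text
g [(84, 46, 26), (84, 45, 25), (83, 44, 22), (84, 45, 22), (83, 45, 24), (85, 47, 25), (89, 48, 24), (98, 53, 28), (103, 58, 32), (96, 60, 44), (75, 64, 62), (53, 67, 76), (39, 67, 81), (40, 68, 83), (39, 69, 82), (38, 67, 81)]
[276, 276, 277]
j [(84, 45, 23), (84, 45, 25), (85, 47, 26), (84, 45, 24), (84, 46, 24), (86, 46, 24), (90, 49, 28), (98, 53, 27), (103, 57, 32), (96, 60, 43), (75, 63, 62), (52, 66, 76), (40, 68, 81), (38, 68, 82), (39, 68, 81), (40, 69, 82)]
[277, 276, 276]
l [(84, 87, 89), (82, 85, 88), (84, 86, 89), (84, 87, 90), (86, 89, 92), (94, 97, 101), (104, 107, 112), (108, 112, 116), (103, 108, 112), (92, 100, 107), (70, 85, 95), (47, 70, 83), (37, 65, 77), (37, 64, 76), (35, 62, 76), (37, 64, 77)]
[275, 274, 276]
```

```bash
python3 -m crank '[[0,0,-4,0,0,0,0.4],[0,0,-8,0,0,0,0.4],[-0.5,2,-12,0,0,0,0.4],[-1.8,7,-13.5,0,0,0,0.4],[-3.2,13,-13.5,0,0,0,0.4]]';  python3 -m crank '[[-1.4,6,0,0,0,0,0.4],[-2.8,12,0,0,0,0,0.4],[-4.2,18,0,0,0,0,0.4],[-5.6,24,0,0,0,0,0.4],[-7,30,0,0,0,0,0.4]]'; python3 -m crank '[[-1.2,4.5,0,0,0,0,0.4],[-2.4,8.6,0,0,0,0,0.4],[-2.4,8.6,0,0,0,0,0.4],[-2.4,8.6,0,0,0,0,0.4],[-2.4,8.6,0,0,0,0,0.4]]'; python3 - <<'E'
from h import *
read_camera("top");o=robot.observe(); print(o["tool_pos"],o["tool_rot"],o["contact_force"],o["opening"])
d=read_camera("wrist"); cv2.imwrite("pics/m.png",d["frame"][:,:,::-1])
d=read_camera("scene"); cv2.imwrite("pics/m2.png",d["frame"][50:350,150:550,::-1])
E
```

```text
time: 15.28
tool_pos: [0.6081, 0.0425, 0.214]
tool_rot: [3.141, -0.003, 0.002]
contact_force: [0.6, -1.2, -1.0]
opening: 0.0572
time: 15.9
tool_pos: [0.5371, -0.2587, 0.2124]
tool_rot: [-3.141, 0.001, 0.0]
contact_force: [1.4, -0.3, -0.7]
opening: 0.0566
time: 16.52
tool_pos: [0.5145, -0.3418, 0.2127]
tool_rot: [-3.141, 0.0, 0.002]
contact_force: [-0.3, 0.3, 0.3]
opening: 0.0568
[ 0.51449913 -0.34179014  0.21276823] [-3.14136581e+00  5.80273498e-05  1.71771690e-03] [-0.05311936 -0.21015392  0.19586554] 0.057021697851116694
```

View pics/m.png

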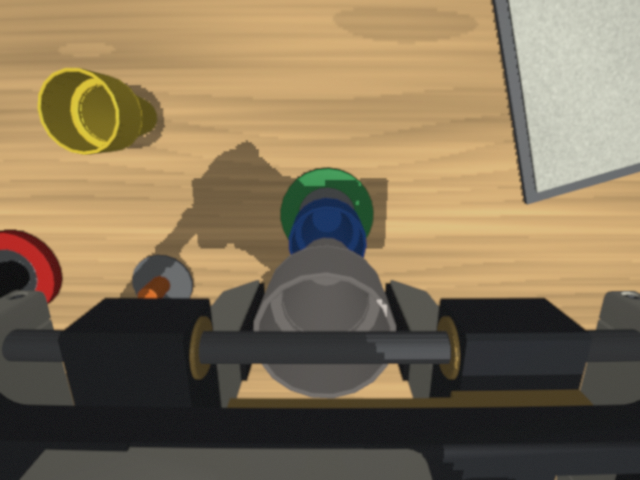

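View pics/m2.png

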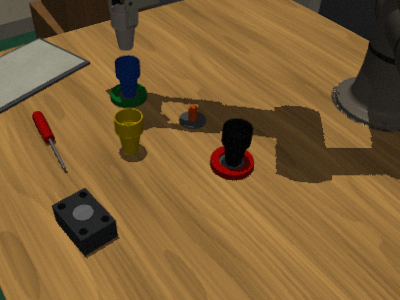

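```bash
python3 -m crank '[[0,0.15,2,0,0,0,0.4],[0,0.15,4,0,0,0,0.4],[0,0.15,6,0,0,0,0.4],[0,0.15,7.5,0,0,0,0.4],[0,0.15,7.5,0,0,0,0.4]]'; python3 -m crank '[[0,0,0.8,0,0,0,0.4],[0,0,1.2,0,0,0,0.4],[0,0,1.2,0,0,0,0.4]]'; python3 - <<'E'
from h import *
o=robot.observe(); print(o["tool_pos"],o["tool_rot"],o["contact_force"],o["opening"])
d=read_camera("wrist"); cv2.imwrite("pics/n.png",d["frame"][:,:,::-1])
E
```

```text
time: 17.3
tool_pos: [0.5137, -0.3439, 0.1367]
tool_rot: [-3.14, 0.002, 0.0]
contact_force: [-0.1, -0.1, -1.1]
opening: 0.0572
time: 17.68
tool_pos: [0.5139, -0.3445, 0.1256]
tool_rot: [-3.141, 0.0, -0.0]
contact_force: [0.4, 0.4, 0.0]
opening: 0.0574
[ 0.51392345 -0.34452184  0.12559051] [-3.14140715e+00  2.41290853e-04 -7.62480057e-05] [0.40333171 0.37681462 0.01195511] 0.05738131283168359
```

View pics/n.png

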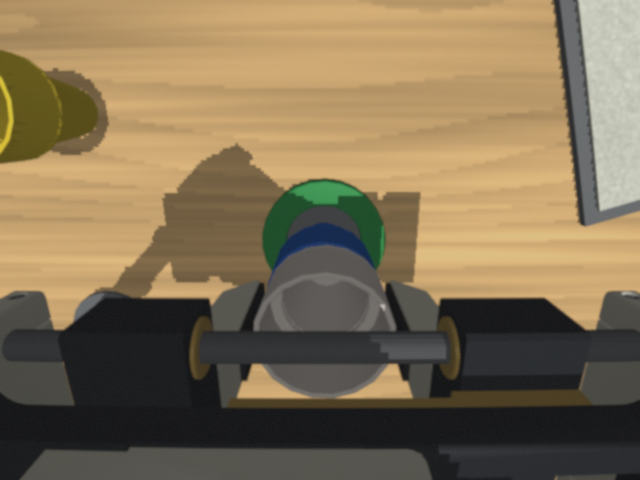

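```bash
python3 -m crank '[[0,-0.1,0.2,0,0,0,0.4],[0,-0.1,0.35,0,0,0,0.4],[0,-0.1,0.35,0,0,0,0.4]]'; python3 - <<'E'
from h import *
read_camera("top");o=robot.observe(); print(o["tool_pos"],o["tool_rot"],o["contact_force"],o["opening"])
E
```

```text
time: 18.1
tool_pos: [0.5141, -0.3436, 0.1224]
tool_rot: [3.141, -0.0, 0.0]
contact_force: [0.4, 0.7, 1.0]
opening: 0.0572
[ 0.51409406 -0.3436123   0.12244827] [ 3.14135038e+00 -3.03743468e-04  2.43777131e-06] [-0.20672619 -0.01869451  1.83115217] 0.057147849982786915
```

Near contact; one more mm, then release and look.

```bash
python3 -m crank '[[0,0,0.1,0,0,0,0.4],[0,0,0.1,0,0,0,0.4]]'; python3 -m crank '[[0,0,0,0,0,0,0.8],[0,0,0,0,0,0,1],[0,0,0,0,0,0,1],[0,0,-4,0,0,0,1],[0,0,-9,0,0,0,1]]'; python3 -m crank '[[0,0,0,0,0,0,1],[0,0,0,0,0,0,1]]'; python3 - <<'E'
from h import *
read_camera("top");o=robot.observe(); print(o["tool_pos"],o["tool_rot"],o["contact_force"])
d=read_camera("wrist"); cv2.imwrite("pics/o.png",d["frame"][:,:,::-1])
circ(d,"white",proj(d,[[.514,-.343,.134]])[0],.134,.029,True,60)
d=read_camera("scene"); cv2.imwrite("pics/o2.png",cv2.resize(d["frame"][100:220,200:360,::-1],None,fx=4,fy=4))
E
```

```text
time: 18.4
tool_pos: [0.5144, -0.3436, 0.1222]
tool_rot: [3.141, -0.001, 0.0]
contact_force: [-0.4, 2.6, 5.6]
opening: 0.0568
time: 19.02
tool_pos: [0.5134, -0.3432, 0.2109]
tool_rot: [-3.14, 0.003, -0.0]
contact_force: [0.5, -0.9, -0.1]
opening: 0.0919
time: 19.27
tool_pos: [0.5137, -0.3434, 0.2106]
tool_rot: [-3.141, 0.001, -0.0]
contact_force: [0.3, 0.5, -0.3]
opening: 0.0918
[ 0.51343601 -0.34320183  0.20989331] [-3.14014021e+00  1.81023489e-03 -1.32211438e-04] [-0.35604353 -0.09437208 -0.21065437]
white known r [ 0.5141 -0.344 ] rms 0.00033 free [ 0.5134 -0.344   0.0285] 6799.5
```

View pics/o.png

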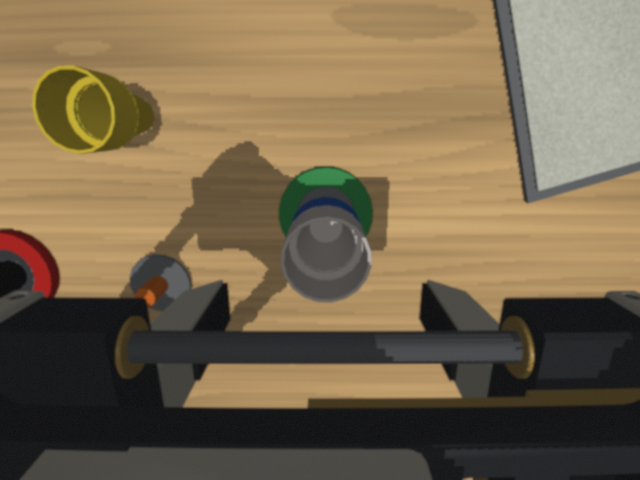

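View pics/o2.png

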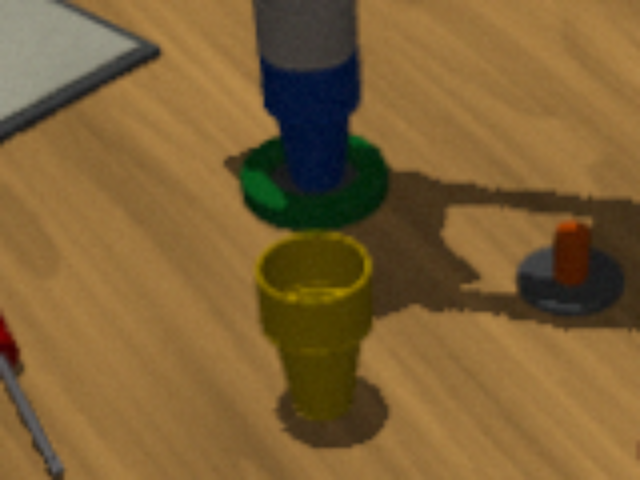

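```bash
python3 -m crank '[[2.5,-5,0,0,0,0,1],[5,-10,0,0,0,0,1],[8,-16,1,0,0,0,1],[8.5,-17.2,2.5,0,0,0,1],[8.5,-17.2,2.5,0,0,0,1]]'; python3 -m crank '[[0,0,0,0,0,0,1],[0,0,0,0,0,0,1]]';  python3 - <<'E'
from h import *
o=robot.observe(); print(o["tool_pos"],o["tool_rot"],o["contact_force"])
d=read_camera("wrist"); cv2.imwrite("pics/p.png",d["frame"][:,:,::-1])
circ(d,"yellow",proj(d,[[.606,-.171,.09]])[0],.09,.029,False,60)
circ(d,"yellow",proj(d,[[.606,-.171,.09]])[0],.09,.029,True,60)
E
```

```text
time: 20.05
tool_pos: [0.5982, -0.1704, 0.1838]
tool_rot: [-3.14, 0.005, 0.002]
contact_force: [-0.5, -0.2, -0.3]
opening: 0.0918
time: 20.3
tool_pos: [0.5987, -0.1734, 0.1867]
tool_rot: [3.141, -0.001, -0.002]
contact_force: [0.0, -0.4, 0.0]
opening: 0.092
[ 0.59867202 -0.17340697  0.18667755] [ 3.14094904e+00 -6.16774510e-04 -2.25762639e-03] [ 0.01521564 -0.38278197  0.03295996]
yellow known r [ 0.6083 -0.171 ] rms 0.00113 free [ 0.6083 -0.171   0.0291] 5567.0
yellow known r [ 0.6078 -0.1709] rms 0.00052 free [ 0.6066 -0.1709  0.0281] 5567.0
```

View pics/p.png

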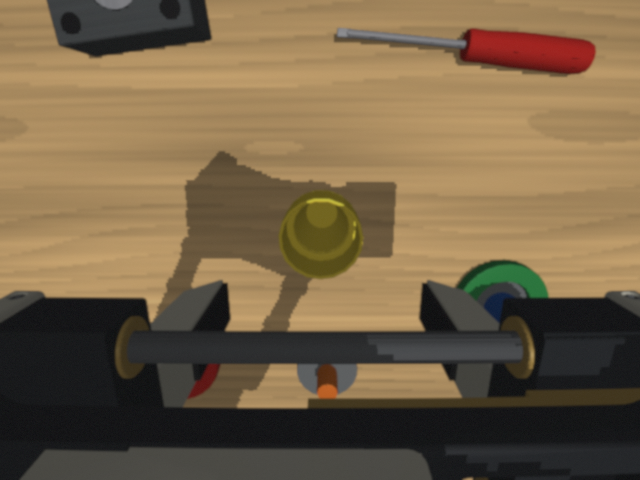

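```bash
python3 -m crank '[[0.8,-0.2,4,0,0,0,1],[0.8,-0.2,8,0,0,0,1],[0.8,-0.2,10.9,0,0,0,1],[0.8,-0.2,10.9,0,0,0,1],[0.8,-0.2,10.9,0,0,0,0.5]]' 15;  python3 -m crank '[[0,0,0,0,0,0,0.5],[0,0,0,0,0,0,0.4],[0,0,0,0,0,0,0.4],[0,0,0,0,0,0,0.4],[0,0,0,0,0,0,0.4]]'; python3 - <<'E'
from h import *
o=robot.observe(); print(o["tool_pos"],o["contact_force"],o["opening"])
d=read_camera("wrist"); cv2.imwrite("pics/q.png",d["frame"][:,:,::-1])
for n in ("g","l","q"):
    f=cv2.imread(f"pics/{n}.png")
    print(n,[int(v) for v in f[388:404,325].astype(int).sum(1)])
    print([int(f[268:286,c].astype(int).sum(1).argmax()+268) for c in (315,325,335)])
E
```

```text
time: 20.98
tool_pos: [0.6077, -0.1705, 0.0788]
tool_rot: [3.141, -0.002, -0.001]
contact_force: [1.0, -0.3, 0.2]
opening: 0.0856
time: 21.6
tool_pos: [0.6074, -0.1697, 0.0778]
tool_rot: [3.141, -0.001, 0.0]
contact_force: [-0.2, 0.9, 4.4]
opening: 0.0568
[ 0.6073689  -0.16969428  0.0777992 ] [-0.22396326  0.88299412  4.4394282 ] 0.056821953806544784
g [156, 154, 149, 151, 152, 157, 161, 179, 193, 200, 201, 196, 187, 191, 190, 186]
[276, 276, 277]
l [260, 255, 259, 261, 267, 292, 323, 336, 323, 299, 250, 200, 179, 177, 173, 178]
[275, 274, 276]
q [219, 219, 220, 219, 213, 225, 244, 266, 276, 263, 228, 194, 180, 177, 180, 177]
[276, 276, 276]
```

View pics/q.png

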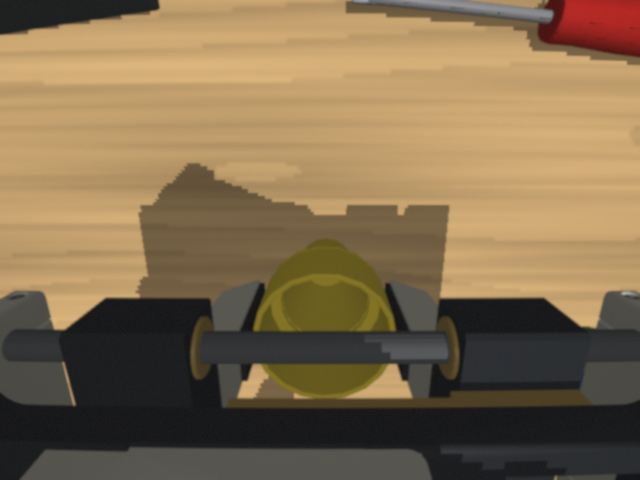

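```bash
python3 -m crank '[[0,0,-5,0,0,0,0.4],[0,0,-10,0,0,0,0.4],[0,0,-15,0,0,0,0.4],[0,0,-16.5,0,0,0,0.4],[-2,4,-16.5,0,0,0,0.4]]';  python3 -m crank '[[-2.5,4.5,0,0,0,0,0.4],[-5,9,0,0,0,0,0.4],[-7.3,13.3,0,0,0,0,0.4],[-7.3,13.3,0,0,0,0,0.4],[-7.3,13.3,0,0,0,0,0.4]]'; python3 -m crank '[[0,0,0,0,0,0,0.4],[0,0,0,0,0,0,0.4]]'; python3 - <<'E'
from h import *
read_camera("top");o=robot.observe(); print(o["tool_pos"],o["tool_rot"],o["contact_force"],o["opening"])
d=read_camera("wrist"); cv2.imwrite("pics/r.png",d["frame"][:,:,::-1])
E
```

```text
time: 22.28
tool_pos: [0.5879, -0.2078, 0.2426]
tool_rot: [3.142, -0.002, 0.004]
contact_force: [0.1, -0.6, -1.4]
opening: 0.0568
time: 22.9
tool_pos: [0.5138, -0.342, 0.2409]
tool_rot: [-3.14, 0.002, -0.0]
contact_force: [0.6, 0.4, -0.7]
opening: 0.0569
time: 23.15
tool_pos: [0.5146, -0.3415, 0.2421]
tool_rot: [-3.141, 0.0, 0.002]
contact_force: [-0.0, 0.3, -0.4]
opening: 0.0569
[ 0.51450393 -0.34168283  0.24216121] [-3.14151767e+00  6.93806212e-05  1.48162779e-03] [0.02455082 0.19379476 0.14913047] 0.056920821525559884
```

View pics/r.png

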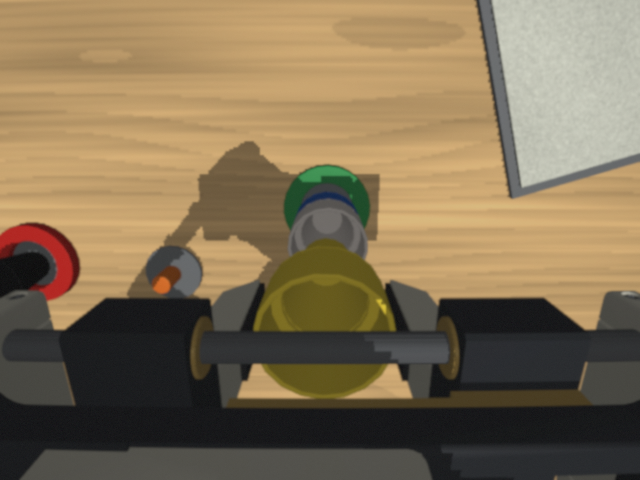

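```bash
python3 -m crank '[[0,0.1,2,0,0,0,0.4],[0,0.1,4,0,0,0,0.4],[0,0.1,6,0,0,0,0.4],[0,0.1,8,0,0,0,0.4],[0,0.1,8,0,0,0,0.4]]'; python3 -m crank '[[0,0,0,0,0,0,0.4],[0,0,0,0,0,0,0.4]]'; python3 - <<'E'
from h import *
read_camera("top");o=robot.observe(); print(o["tool_pos"],o["tool_rot"],o["contact_force"],o["opening"])
E
```

```text
time: 23.88
tool_pos: [0.5135, -0.3427, 0.1608]
tool_rot: [-3.139, 0.003, 0.0]
contact_force: [-0.1, -0.3, -0.2]
opening: 0.057
time: 24.12
tool_pos: [0.5145, -0.3439, 0.1634]
tool_rot: [3.14, -0.002, 0.0]
contact_force: [-0.9, 0.3, 0.8]
opening: 0.0569
[ 0.51437676 -0.34384948  0.16325845] [ 3.14035091e+00 -1.35560834e-03  3.39844956e-05] [ 0.77880711 -0.27189404 -0.28855514] 0.056809561913100874
```

```bash
python3 -m crank '[[0,0,0.3,0,0,0,0.4],[0,0,0.5,0,0,0,0.4],[0,0,0.55,0,0,0,0.4],[0,0,0.6,0,0,0,0.4],[0,0,0.6,0,0,0,0.4]]'; python3 - <<'E'
from h import *
read_camera("top");o=robot.observe(); print(o["tool_pos"],o["tool_rot"],o["contact_force"],o["opening"])
E
```

```text
time: 24.8
tool_pos: [0.5144, -0.3437, 0.1576]
tool_rot: [3.141, -0.002, 0.0]
contact_force: [-1.6, 0.5, 7.5]
opening: 0.0566
[ 0.51439609 -0.34368759  0.15752673] [ 3.14061619e+00 -1.54150539e-03  3.62390934e-05] [-1.02458766  1.20040058  6.752134  ] 0.05675213407009952
```

```bash
python3 -m crank '[[0,0,0,0,0,0,0.8],[0,0,0,0,0,0,1],[0,0,0,0,0,0,1],[0,0,-4,0,0,0,1],[0,0,-8,0,0,0,1]]'; python3 -m crank '[[-2.5,-5,0,0,0,0,1],[-5,-11,0,0,0,0,1],[-7.9,-17.1,2,0,0,0,1],[-7.9,-17.1,7,0,0,0,1],[-7.9,-17.1,9,0,0,0,1]]'; python3 -m crank '[[0,0,0,0,0,0,1],[0,0,0,0,0,0,1]]'; python3 - <<'E'
from h import *
read_camera("top");o=robot.observe(); print(o["tool_pos"],o["tool_rot"],o["contact_force"])
d=read_camera("wrist"); cv2.imwrite("pics/s.png",d["frame"][:,:,::-1])
circ(d,"orange",proj(d,[[.443,-.1725,.045]])[0],.045,.010,True,60)
circ(d,"white",proj(d,[[.443,-.1725,.013]])[0],.013,.031,True,60)
d=read_camera("scene"); cv2.imwrite("pics/s2.png",cv2.resize(d["frame"][60:220,180:420,::-1],None,fx=3,fy=3))
E
```

```text
time: 25.48
tool_pos: [0.5138, -0.3435, 0.2366]
tool_rot: [-3.141, 0.001, -0.0]
contact_force: [0.2, 0.5, -0.1]
opening: 0.092
time: 26.1
tool_pos: [0.4334, -0.1708, 0.1444]
tool_rot: [-3.14, 0.003, 0.001]
contact_force: [0.4, -1.1, -0.7]
opening: 0.0921
time: 26.35
tool_pos: [0.4357, -0.1731, 0.1471]
tool_rot: [3.141, -0.001, -0.0]
contact_force: [-0.1, -0.0, 0.0]
opening: 0.0918
[ 0.43573341 -0.17323652  0.14724549] [ 3.14041329e+00 -1.81435991e-03 -3.58838364e-04] [ 0.28935943 -0.87232388 -0.52121749]
orange known r [ 0.4448 -0.1757] rms 0.00058 free [ 0.4436 -0.1758  0.0091] 703.5
white known r [ 0.4439 -0.1758] rms 0.00041 free [ 0.443  -0.1758  0.0303] 4660.5
```

View pics/s.png

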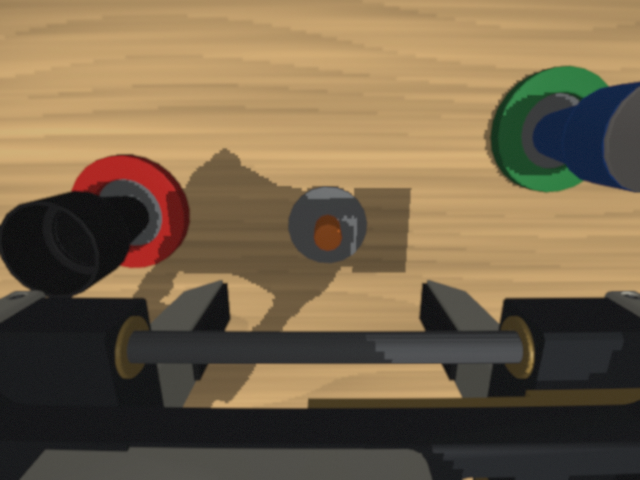

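View pics/s2.png

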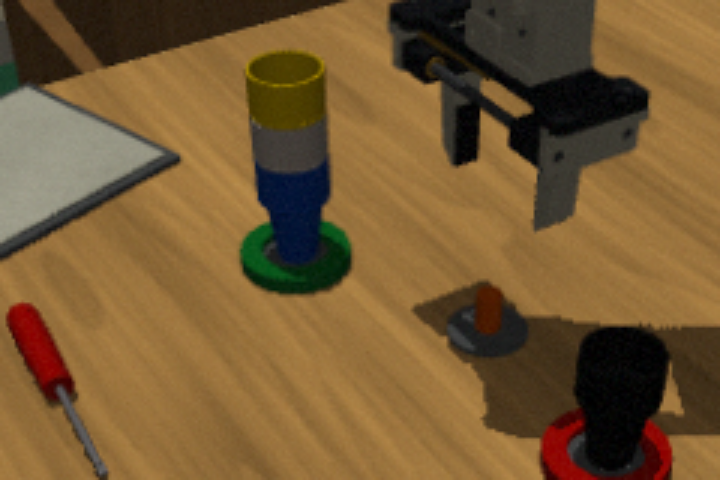

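```bash
python3 -m crank '[[0.85,0.25,4,0,0,0,1],[0.85,0.25,8,0,0,0,1],[0.85,0.25,11,0,0,0,1],[0.85,0.25,11,0,0,0,1],[0.85,0.25,11,0,0,0,1]]' 15; python3 -m crank '[[0,0,0,0,0,0,0.4],[0,0,0,0,0,0,0.2],[0,0,0,0,0,0,0.1],[0,0,0,0,0,0,0.1],[0,0,0,0,0,0,0.1]]'; python3 -m crank '[[0,0,0,0,0,0,0.1],[0,0,0,0,0,0,0.1],[0,0,0,0,0,0,0.1]]';python3 - <<'E'
from h import *
o=robot.observe(); print(o["tool_pos"],o["contact_force"],o["opening"])
d=read_camera("wrist"); cv2.imwrite("pics/t.png",d["frame"][:,:,::-1])
E
```

```text
time: 27.12
tool_pos: [0.4444, -0.1757, 0.0374]
tool_rot: [3.14, -0.002, -0.0]
contact_force: [0.0, -0.1, 0.3]
opening: 0.0915
time: 27.75
tool_pos: [0.4435, -0.1751, 0.0362]
tool_rot: [3.142, -0.0, -0.0]
contact_force: [-0.0, -0.2, -1.0]
opening: 0.0466
time: 28.12
tool_pos: [0.4435, -0.1751, 0.0362]
tool_rot: [3.142, 0.0, -0.0]
contact_force: [-0.0, 0.5, -0.4]
opening: 0.0195
[ 0.44347603 -0.17511338  0.03617285] [-0.00843125  0.48370239 -0.43810852] 0.019474008770288726
```

View pics/t.png

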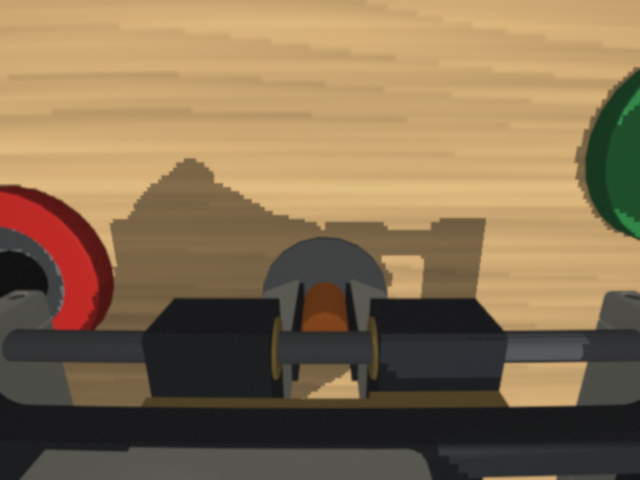

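```bash
python3 -m crank '[[0,0,0,0,0,0,0.1],[0,0,-4,0,0,0,0.1],[0,0,-9,0,0,0,0.1],[0,0,-14,0,0,0,0.1],[0,0,-19.5,0,0,0,0.1]]'; python3 -m crank '[[0,0,0,0,0,0,0.1],[2,5,0,0,0,0,0.1],[4,10,0,0,0,0,0.1],[6,15,0,0,0,0,0.1],[7,16.8,0,0,0,0,0.1]]';python3 -m crank '[[0,0,0,0,0,0,0.1],[0,0,0,0,0,0,0.1],[0,0,0,0,0,0,0.1]]'; python3 - <<'E'
from h import *
read_camera("top");o=robot.observe(); print(o["tool_pos"],o["tool_rot"],o["contact_force"],o["opening"])
d=read_camera("wrist"); cv2.imwrite("pics/u.png",d["frame"][:,:,::-1])
d=read_camera("scene"); cv2.imwrite("pics/u2.png",cv2.resize(d["frame"][40:200,180:420,::-1],None,fx=3,fy=3))
E
```

```text
time: 28.8
tool_pos: [0.443, -0.1748, 0.2326]
tool_rot: [-3.141, 0.001, -0.0]
contact_force: [1.1, -0.6, -1.4]
opening: 0.0193
time: 29.42
tool_pos: [0.5133, -0.3455, 0.2287]
tool_rot: [-3.14, 0.002, -0.002]
contact_force: [0.4, 0.4, -0.6]
opening: 0.0193
time: 29.8
tool_pos: [0.5133, -0.342, 0.2312]
tool_rot: [-3.141, 0.0, 0.001]
contact_force: [-1.4, 0.3, -0.1]
opening: 0.0196
[ 0.51337422 -0.34213789  0.23146479] [ 3.14154235e+00 -1.59221304e-05  9.22524389e-04] [-0.17602892 -0.58675398 -0.24505558] 0.01945269840839255
```

View pics/u.png

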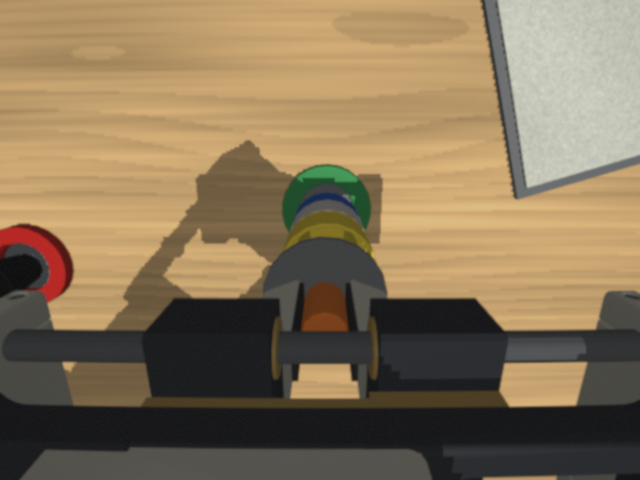

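View pics/u2.png

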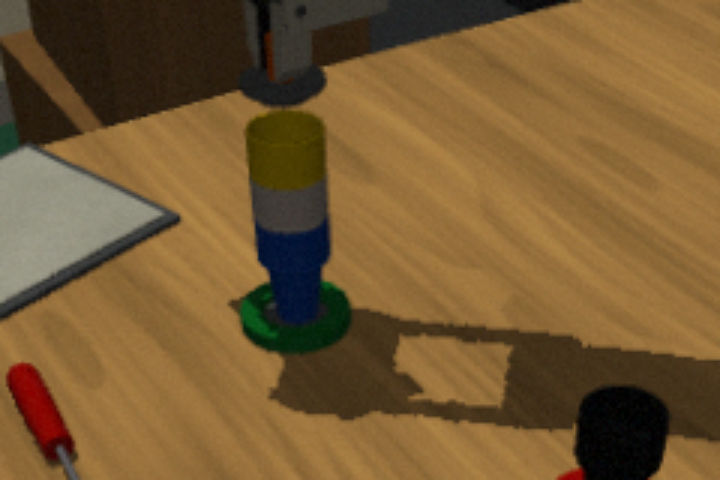

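```bash
python3 -m crank '[[0,0.1,1.2,0,0,0,0.1],[0,0.1,2.2,0,0,0,0.1],[0,0.1,2.8,0,0,0,0.1],[0,0.1,2.8,0,0,0,0.1],[0,0.1,2.8,0,0,0,0.1]]'; python3 - <<'E'
from h import *
read_camera("top");o=robot.observe(); print(o["tool_pos"],o["contact_force"],o["opening"])
E
```

```text
time: 30.58
tool_pos: [0.5136, -0.3442, 0.2034]
tool_rot: [3.141, -0.0, -0.0]
contact_force: [0.4, -0.0, -0.4]
opening: 0.0196
[ 0.51367368 -0.34424393  0.20354959] [ 0.24175115  0.38660154 -1.0390272 ] 0.019765135595207265
```

```bash
python3 -m crank '[[0,-0.05,0.3,0,0,0,0.1],[0,-0.05,0.5,0,0,0,0.1],[0,-0.05,0.55,0,0,0,0.1],[0,-0.05,0.55,0,0,0,0.1]]'; python3 - <<'E'
from h import *
read_camera("top");o=robot.observe(); print(o["tool_pos"],o["contact_force"],o["opening"])
d=read_camera("scene"); cv2.imwrite("pics/v2.png",cv2.resize(d["frame"][40:200,180:420,::-1],None,fx=3,fy=3))
E
```

```text
time: 31.12
tool_pos: [0.5136, -0.3437, 0.1981]
tool_rot: [3.141, -0.001, -0.0]
contact_force: [-0.2, 0.9, 3.9]
opening: 0.0194
[ 0.51363049 -0.34367298  0.19816219] [0.18298694 0.10094861 4.24872437] 0.019578298902350005
```

View pics/v2.png

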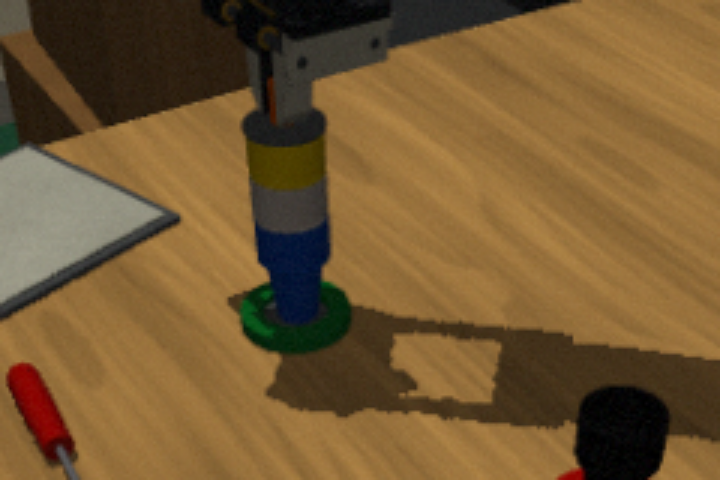

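Seated at the expected height. Release gently, then retreat upward.

```bash
python3 -m crank '[[0,0,0,0,0,0,0.4],[0,0,0,0,0,0,0.7],[0,0,0,0,0,0,0.7],[0,0,0,0,0,0,0.7],[0,0,0,0,0,0,0.7]]'; python3 -m crank '[[0,0,-2,0,0,0,0.7],[0,0,-5,0,0,0,0.7],[0,0,-9,0,0,0,0.7],[-3,-3,-11,0,0,0,0.7],[-7,-8,-11,0,0,0,0.7]]'; python3 -m crank '[[0,-5,0,0,0,0,0.7],[0,-8,0,0,0,0,0.7],[0,-8,0,0,0,0,0.7]]'; python3 - <<'E'
from h import *
read_camera("top");o=robot.observe(); print(o["tool_pos"],o["contact_force"],o["opening"])
d=read_camera("scene"); cv2.imwrite("pics/w2.png",cv2.resize(d["frame"][40:280,150:510,::-1],None,fx=2.2,fy=2.2))
d=read_camera("top"); cv2.imwrite("pics/w1.png",d["frame"][:,:,::-1])
circ(d,"white",proj(d,[[.514,-.3435,.175]])[0],.175,.031,True,30)
circ(d,"black",proj(d,[[.453,-.018,.098]])[0],.098,.029,True,22)
E
```

```text
time: 31.85
tool_pos: [0.5135, -0.3436, 0.1976]
tool_rot: [-3.142, 0.0, 0.0]
contact_force: [0.4, -0.2, 0.5]
opening: 0.0626
time: 32.48
tool_pos: [0.4445, -0.2652, 0.309]
tool_rot: [3.139, -0.003, -0.001]
contact_force: [1.2, 1.1, 0.2]
opening: 0.0642
time: 32.85
tool_pos: [0.4444, -0.1832, 0.3083]
tool_rot: [3.141, -0.001, 0.003]
contact_force: [0.8, -0.5, 1.0]
opening: 0.064
[ 0.44460518 -0.18446317  0.30818039] [0.54294012 0.73390838 0.35041853] 0.06451927294845365
white known r [ 0.5113 -0.3404] rms 0.00077 free [ 0.5112 -0.3423  0.0296] 948.0
black known r [ 0.452  -0.0182] rms 0.00078 free [ 0.4504 -0.0181  0.0277] 697.0
```

View pics/w2.png

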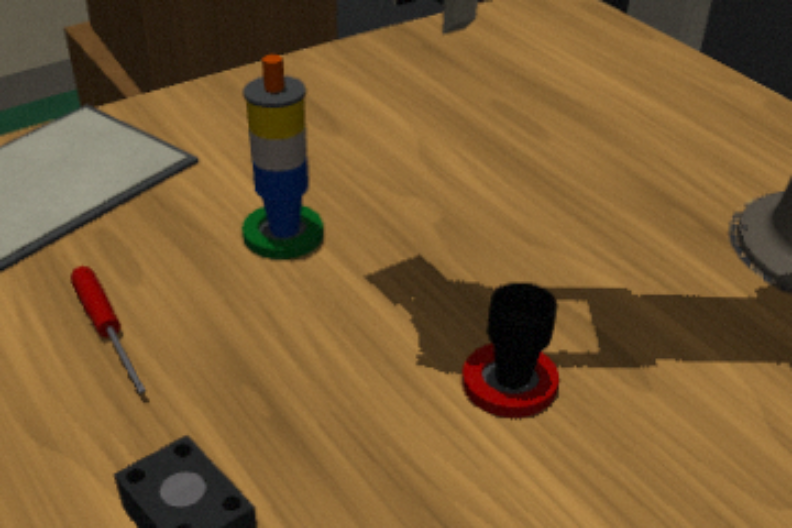

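View pics/w1.png

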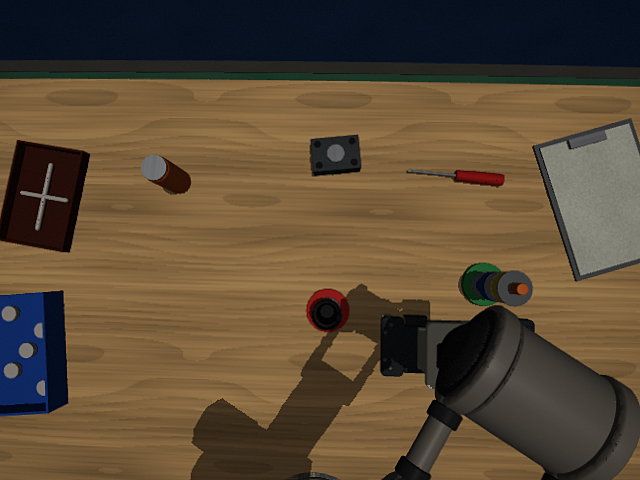

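```bash
python3 -m crank '[[0,0,0,0,0,0,0.7],[0,0,0,0,0,0,0.7],[0,0,0,0,0,0,0.7]]'; python3 -c "
from cell import robot
print(robot.hand_in())"
```

```text
time: 33.38
tool_pos: [0.4444, -0.1852, 0.3075]
tool_rot: [-3.142, 0.0, -0.001]
contact_force: [-0.2, 0.5, 0.3]
opening: 0.064
the job is handed in; nothing more can be done
None
```

The job was handed in at about 33 s of the 118 s allowed. The black tub stands on the red seat. Blue, white and yellow are nested on the green seat, and the lid is on yellow. Hand-in gives no verdict, so what follows rests on my own checks.

- **Seating:** White, yellow and the lid each met contact within about 1 mm of the expected seated height. In the last scene picture the collars meet and the disc lies on the yellow rim.
- **Black tub:** The last top picture puts its rim centre at (0.452, -0.018), within about 2 mm of the red seat.
- **Stack position:** Blue, white, yellow and the lid were released at tool positions within about 1 mm of each other. The top picture put the lid at (0.511, -0.340) and the released position was (0.514, -0.344). That is a disagreement of about 4 mm, similar to the roughly 3–6 mm offset I saw between the cameras from the start.
- **Bystanders and arm:** The can, block and screwdriver look unmoved by eye in the top picture. The arm is clear of everything, and the last wrist force reading was near zero.

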